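Fit the drip ring and open the safety-capped cleaner bottle

TASK

Get the contact-cleaner bottle in the bench clamp ready for use: lift the brass drip ring up off its wooden post, lower it over the bottle's cap until it lies flat on the bottle's shoulder, and let go of it. Then press the white safety cap down, twist it counter-clockwise while it is down, lift it straight up and finish still holding the cap level and still, clear above the bottle by about 6 cm, with the ring left on the shoulder. Do not knock over or shift the valves, the dial hub or the mug.

Things in the scene. Friction and masses are not known exactly. Their poses are not given: they have to be found in the camera images.
- ring_center (a point): Centre (half-way up) of the loose brass drip ring: outer diameter 62 mm, inner 54 mm, 12 mm high, 50 to 100 g, z along its axis. It starts lying level round the peg of the wooden post, on a ledge 58 mm wide, so fingers can straddle the ledge and reach below the ring. Take it across its outside diameter from above, at any yaw.
- post_seat (a point): Centre of the post's ledge on which the ring lies, 85 mm above the bench. Above it a tapering wooden peg stands up 37 mm inside the ring (48 mm wide at the ledge, 12 mm at the tip). The ledge is a disc 58 mm wide, 9 mm thick, on a 24 mm column with a 90 mm round foot 14 mm high. Fixed to the bench.
- shoulder (a point): Centre of the amber bottle's flat shoulder, 110 mm above the bench, on the bottle's vertical axis; here the ring must lie (its centre then 6 mm above this point). The bottle is 60 mm wide below it. A chamfered boss 50 mm wide and 5.5 mm high on the shoulder centres the ring; the neck in the cap rises to 21 mm above the shoulder, 37 mm wide.
- cap_center (a point): Centre (half-way up) of the loose white round ribbed safety cap with two red arrows on top: 44 mm diameter, 32 mm high, about 30 g, z up. At the start it is locked on the bottle, its lower rim 14 mm and its top 46 mm above the shoulder (2 mm of gap over the fitted ring). Grip it from above across its diameter, at any yaw, fingertips staying above the ring.
- cap: The same cap; origin at the centre of its lower rim, x as the clamp's x while locked. A spring pushes it up with 6 N. Pressed 4 mm or more down (9 to 10 N; hard stop at 7 mm, 12 N) it turns past its locks, only counter-clockwise seen from above. Turned 40 to 80 degrees from its start (aim for 60; stop at about 84) it lifts straight off.
- ring: The same ring; origin at the centre of its underside.
- clamp: Dark cast iron clamp with the bottle in its jaws, fixed; origin on the bench on the bottle's axis, x away from the clamp screw. Foot 150 x 85 mm, jaws up to 70 mm above the bench, screw with cross bar out to 115 mm from the axis, 40 mm above the bench.
- valve_a: Miniature radio valve of blue glass standing upright on a black base, 21 mm wide, 51 mm high, loose; origin under its base. Leave it alone.
- valve_b: A second valve, just alike. Leave it alone.
- dial_hub: Brass tuning dial hub, 48 mm wide, 22 mm high, loose; origin under it. Leave it alone.
- mug: Chipped white enamel mug of spare knobs, 76 mm wide, 80 mm high, handle at its +y, loose; origin under it. Leave it alone.
Not all that is in view belongs to the job. Of the things shaped like the cap, the white one is meant. What is shaped like the clamp but pink is not meant.

How it is judged:
On the way, in this order (a step that is already met when the one before it is completed fails the run):
1. the ring is lifted clear of the post's peg (z of ring_center in the frame of post_seat above 0.043 m and contact force between the fingers and ring above 0.5 N), for 0.1 s.
2. the ring lies flat on the bottle's shoulder and is let go, the cap still on (horizontal distance between ring_center and shoulder below 0.008 m and z of ring_center in the frame of shoulder between 0.002 and 0.01 m and angle between ring_center's own z axis and vertical below 0.12 rad and contact force between the fingers and ring below 0.05 N and z of cap in the frame of clamp below 0.128 m and angle between the x axis of cap and the x axis of clamp, either way round below 0.3 rad), for 0.2 s.
3. the cap, still down on the neck, is twisted past its locks (angle between the x axis of cap and the x axis of clamp, either way round above 0.55 rad and z of cap in the frame of clamp below 0.1255 m), for 0.05 s.
At the end, for the whole second after the job is handed in: Ring untouched and flat on the shoulder (8 mm off axis, 4 mm in height, 0.12 rad at most); cap still in the fingers, touching neither bottle nor ring, 30 to 120 mm above its closed place, within 30 mm of the bottle's axis, tilted under 0.25 rad (horizontal distance between ring_center and shoulder below 0.008 m and z of ring_center in the frame of shoulder between 0.002 and 0.01 m and angle between ring_center's own z axis and vertical below 0.12 rad and contact force between each of the fingers, cap and ring below 0.05 N and contact force between the fingers and cap above 0.5 N and contact force between cap and clamp below 0.05 N and z of cap in the frame of clamp between 0.154 and 0.244 m and horizontal distance between cap_center and shoulder below 0.03 m and angle between cap_center's own z axis and vertical below 0.25 rad and linear speed of cap below 0.03 m/s); the arm keeps its last pose, push and grip.
It fails at once if the valve_a is shifted by more than 2 cm or tipped (distance of valve_a from where it was at the start of the episode above 0.02 m or angle between valve_a's own z axis and vertical above 0.35 rad).
It fails at once if the valve_b is shifted by more than 2 cm or tipped (distance of valve_b from where it was at the start of the episode above 0.02 m or angle between valve_b's own z axis and vertical above 0.35 rad).
It fails at once if the dial_hub is shifted by more than 2 cm or tipped (distance of dial_hub from where it was at the start of the episode above 0.02 m or angle between dial_hub's own z axis and vertical above 0.35 rad).
It fails at once if the mug is shifted by more than 2 cm or tipped (distance of mug from where it was at the start of the episode above 0.02 m or angle between mug's own z axis and vertical above 0.35 rad).
It also fails if it takes over 54 s, if anything falls off the work surface, if the arm or the gripper's body presses on something with over 40 N, if the wrist force passes 120 N, or if a joint passes its speed limit or range.

ROBOT

A 6-joint arm with a two-finger parallel gripper is mounted at the origin on the work surface. World frame = base frame: x ahead of the robot, y to its left, z up, the work surface at z = 0. Lengths are in m, angles in rad, forces in N, time in s.
With the tool pointing down it reaches from about 0.4 to 0.825 m from the base axis. Payload 7 kg.
Tool frame: the origin (TCP) lies between the finger pads; the fingertips stand manip.tip_reach ahead of it and the grasp point (between the pads) lies 11 mm behind it (manip.tip_reach is the distance from the TCP to the fingertips, in m); z points along the fingers, y is the direction in which the jaws open and shut (so a half turn about z gives the same grasp; the last joint's range is limited). The gripper opens to 85 mm and grips with 20 to 120 N. Pads are 22 mm wide; open, the fingers measure 114 mm over their backs; the gripper's body (76 mm by 85 mm) begins 54 mm behind the grasp point. The pads swing forward as they close: fully open they stand 13 mm farther back than shut.
Start: joints at [-0.889, 0.359, 0.012, 0, -1.224, -0.288], TCP at [0.259, -0.623, 0.239] pointing down, gripper open.
Joint ranges: [-3.07, 3.07], [-1.43, 2.12], [-1.02, 1.25], [-3.03, 1.67], [-3.05, -0], [-3.03, 3.03]. Speed limits (rad/s): [2.39, 2.39, 3.01, 3.14, 3.14, 3.14].

INTERFACE

Orientations are given as [roll, pitch, yaw] about the fixed x, y, z axes, in that order (R = Rz(yaw) Ry(pitch) Rx(roll)).
In Python, from bench import manip gives the robot as it stands.
- The arm moves only by the tool servo_tool, never from a script. Its argument "series" is one flat list of numbers, 7 for each row, row after row: the shift along the world's x, y, z in mm, then the turn, a rotation vector about the world's x, y, z in degrees, then the closure in counts, from 0 (fully open) to 255 (shut). In form: [x, y, z, wx, wy, wz, gripper, x, y, z, wx, wy, wz, gripper, ...]. A call has 1 to 12 rows; each row is the pose to reach, as a shift and turn from the pose commanded when the call began; what a row does not reach only later rows make up. A row lasts 1/8 s, in which the tool goes at most 62.5 mm and 10.7 degrees, less where a joint would pass 70% of its speed; a pose out of reach is approached as far as the arm can. A call with a gripper value outside its range is refused whole. The fingers move at their own pace and stop on an object; "force" is the grip in N (left out, the last holds). Time passes only in rows, so rows that repeat a pose let the fingers close. It gives the time, the measured TCP pose, the force and the opening at its end, in the units of the state.
- manip.observe(): the state, without advancing time (a new reading comes with each control period).
- manip.grab_frame(name): name is "scene" or "top" or "wrist"; returns a dict with "color" (384x512x3 uint8, red, green, blue), "intrinsics" (3x3 intrinsics, pixels), "R" (3x3) and "t" (3): a world point X has camera coordinates R X + t; the wrist camera has in their place "hand_eye" (4x4, takes a point from camera to tool coordinates, whose origin is the TCP and whose axes are the flange's). Camera axes: x right, y down, z forward; pixel columns grow to the right and rows downward; lengths in m; the calibration is good to about 2 mm. A picture is of the moment at which its call begins: read the wrist's pose just before it. There is no depth.
- manip.job_done(): hands the job in, once; it reports no verdict.
Trained networks look in a picture, given as the dict that the camera call returned (one of the last four; its "shot" number tells which), for a name from the list of things; names that differ only in an ending like _2 or _b are one class to them, and where a whole thing is asked for, a point or a joint stands for the part that bears it (a point fixed in the world has none). Each returns a list of dicts, best first, with "conf" (0 to 1); they miss things now and then, are a little off and sometimes report something else, mostly with a low value. They report only what shows in the picture. A call takes as long as a camera call. They do not tell look-alikes from the thing itself.
- manip.boxes_of(picture, query): "location" ([row, column] in pixels, amid what is visible of it).
- manip.outline_of(picture, query): "pixels" (384x512 bool, what is visible of it) and "location" ([row, column] in pixels, amid what is visible of it).
The state is a dict: "t": time; "q": joint angles; "joint_velocities": joint speeds; "effort": joint torques, N m; "ee_pos": TCP position; "tool_rot": TCP orientation; "wrist_force": force on the tool from outside, world axes, zero at the start; "ft_torque": the same for the moment, N m; "width": finger opening in m.
Only numpy, scipy, OpenCV 4.12 (cv2) and the standard library are available. Lean on these libraries where they do the work, as an engineer would, in place of code of your own. Each camera call takes 0.05 s, during which the arm holds its last target.

## Working session

There is one attempt and no reset: what is moved stays moved. The work goes in short steps, Python scripts to look and compute and a tool call to move; the robot and the scene stay as the last step left them, time stands still between calls to the robot, and variables do not carry over. Pictures are saved under pics/ and viewed, and the job is handed in when it is done.

Besides the shell and the picture viewer there is one more tool, called after "Call:" as name(argument=value, ...) on one line, values as JSON. servo_tool: Moves the arm, as the interface text tells. Its arguments: {"type":"object","properties":{"series":{"type":"array"},"force":{"type":"number"}},"required":["series"]}

```bash
ls; mkdir -p pics; cat > h.py <<'E'
import numpy as np, cv2
from bench import manip
def save(f,n): cv2.imwrite('pics/'+n+'.png', cv2.cvtColor(f['color'],cv2.COLOR_RGB2BGR))
def ray(f,rc):
    K=np.array(f['intrinsics']);R=np.array(f['R']);t=np.array(f['t'])
    d=R.T@np.linalg.solve(K,[rc[1],rc[0],1.0]); return -R.T@t, d/np.linalg.norm(d)
def atz(f,rc,z):
    o,d=ray(f,rc); return o+d*(z-o[2])/d[2]
def proj(f,X):
    c=np.array(f['R'])@np.array(X)+np.array(f['t']); p=np.array(f['intrinsics'])@c; return p[1]/p[2],p[0]/p[2]
E
python3 - <<'E'
from h import *
print(manip.observe(), manip.tip_reach)
for n in ('scene','top'):
    f=manip.grab_frame(n); save(f,n+'0'); print(n,f['R'],f['t'],f['intrinsics'])
    for q in ('ring','post_seat','cap','clamp','shoulder','valve_a','dial_hub','mug','ring_center','cap_center'):
        try: print(q,[(np.round(b['location']).tolist(),round(b['conf'],2)) for b in manip.boxes_of(f,q)])
        except Exception as e: print(q,e)
E
```

```text
pics
{'t': 0.0, 'q': array([-8.88868110e-01,  3.59373051e-01,  1.10756253e-02, -3.57195312e-04,
       -1.22409608e+00, -2.88072226e-01]), 'joint_velocities': array([-1.21871954e-03,  9.11513094e-04,  9.12526749e-04, -1.54436459e-03,
        2.55662074e-05,  1.48241669e-03]), 'effort': array([-1.03413848e-03, -5.83325744e+01,  2.93432969e+01,  6.93747327e+00,
       -5.94368437e-03,  5.99245436e-05]), 'ee_pos': array([ 0.25881884, -0.62290822,  0.23837864]), 'tool_rot': array([ 3.13996589e+00, -1.31857359e-04, -2.74785820e+00]), 'wrist_force': array([0.10437538, 0.22961411, 0.21447426]), 'ft_torque': array([ 0.03805318, -0.01417943,  0.04824877]), 'width': 0.08555559224298097} 0.008
scene [[ 0.20493734  0.97853041  0.02188451]
 [ 0.62108152 -0.11272951 -0.77559642]
 [-0.75647765  0.17254073 -0.63084963]] [-0.12367737 -0.26189454  1.48489411] [[421.35312432   0.         253.05742971]
 [  0.         421.35312432 198.43713312]
 [  0.           0.           1.        ]]
ring [([220.0, 164.0], 0.58)]
post_seat [([239.0, 170.0], 0.55)]
cap [([156.0, 308.0], 0.68), ([195.0, 350.0], 0.68)]
c
[... 403 characters left out ...]
66 -0.01697849]
 [-0.99685667 -0.00781917 -0.07883928]
 [ 0.07869183  0.01764927 -0.99674274]] [0.03111689 0.51872065 0.93473004] [[355.19005003   0.         255.58245998]
 [  0.         355.19005003 188.66999801]
 [  0.           0.           1.        ]]
ring [([178.0, 345.0], 0.63)]
post_seat [([171.0, 337.0], 0.7)]
cap [([199.0, 162.0], 0.82), ([156.0, 222.0], 0.82), ([207.0, 196.0], 0.52)]
clamp [([283.0, 156.0], 0.62)]
shoulder [([212.0, 212.0], 0.61), ([285.0, 153.0], 0.58)]
valve_a [([209.0, 262.0], 0.6)]
dial_hub [([105.0, 275.0], 0.63)]
mug [([97.0, 183.0], 0.96)]
ring_center [([162.0, 349.0], 0.54)]
cap_center [([160.0, 221.0], 0.56), ([210.0, 202.0], 0.53), ([198.0, 160.0], 0.5)]
```

```bash
python3 - <<'E'
import cv2
for n in('scene0','top0'):
    a=cv2.imread(f'pics/{n}.png'); cv2.imwrite(f'pics/{n}b.png',cv2.resize(a,(800,600),interpolation=cv2.INTER_CUBIC))
E
```

```text
(no output)
```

View pics/scene0b.png

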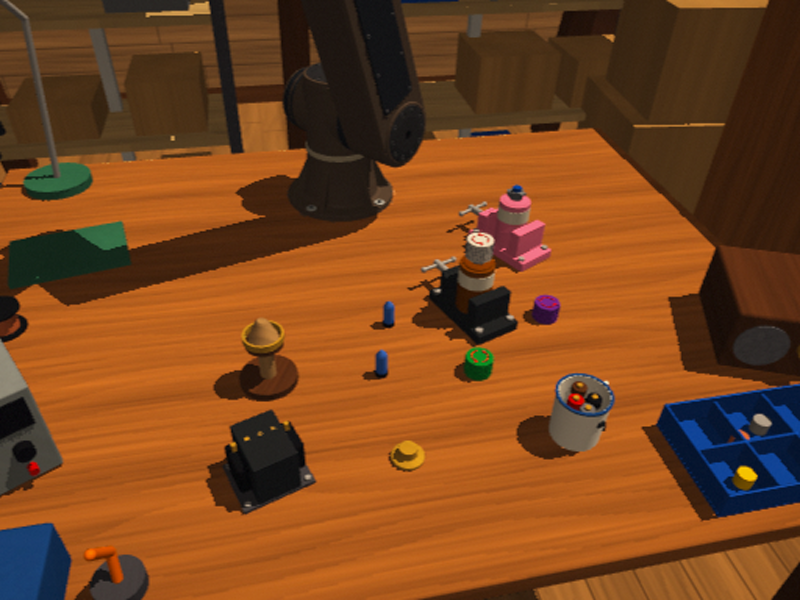

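View pics/top0b.png

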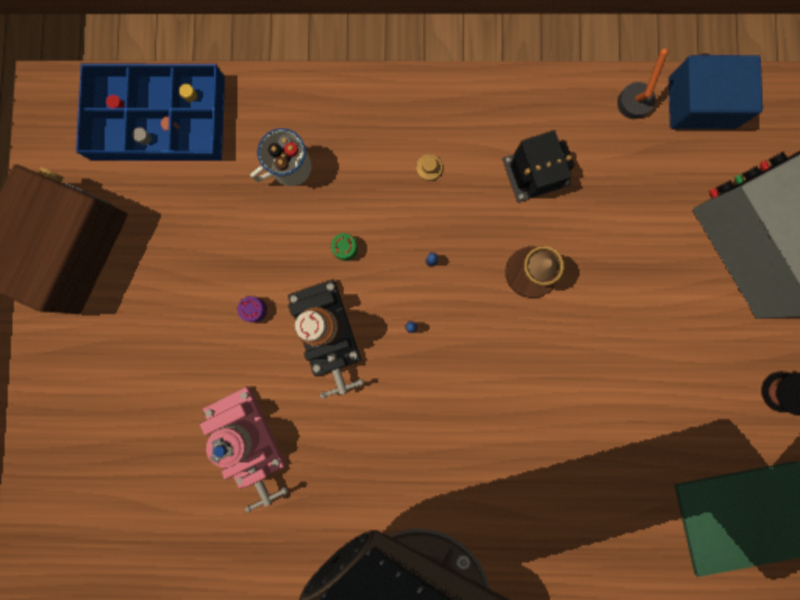

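What could be mistaken, in original scene pixels [row, col]:
- **Caps:** the white cap on the amber bottle at [157,307] is the one I want. The purple loose cap [197,349] and green loose cap [233,306] are decoys.
- **Clamps:** the dark clamp at [190,303] is meant. The pink clamp at [145,329] is a decoy.
- **Ring:** it lies on the wooden post at [215,168]. The brass dial hub [292,261] is not it.

Next: close crops and measurements.

```bash
cat > m.py <<'E'
from h import *
import itertools
def tri(fs,ps):
    A=np.zeros((3,3));b=np.zeros(3)
    for f,p in zip(fs,ps):
        o,d=ray(f,p);M=np.eye(3)-np.outer(d,d);A+=M;b+=M@o
    return np.linalg.solve(A,b)
E
python3 - <<'E'
from m import *
fs={n:manip.grab_frame(n) for n in('scene','top')}
for n,f in fs.items():
    print(n)
    for q in ('ring','cap','clamp','valve_a','mug','dial_hub'):
        for o in manip.outline_of(f,q):
            ys,xs=np.nonzero(o['pixels']); print(q,round(o['conf'],2),np.round(o['location'],1),'bbox',ys.min(),ys.max(),xs.min(),xs.max(),len(ys))
    hsv=cv2.cvtColor(f['color'],cv2.COLOR_RGB2HSV)
crops=[]
for n,(r,c) in [('scene',(165,305)),('scene',(225,168)),('top',(208,205)),('top',(170,345))]:
    f=fs[n]['color'][r-32:r+32,c-42:c+42]; crops.append(cv2.resize(f,(400,300),interpolation=cv2.INTER_NEAREST))
im=np.vstack([np.hstack(crops[:2]),np.hstack(crops[2:])]); cv2.imwrite('pics/crop1.png',im[...,::-1])
E
```

```text
scene
ring 0.78 [221.2 168.8] bbox 205 226 154 182 304
cap 0.76 [197.1 349.8] bbox 189 207 341 358 273
cap 0.65 [156.6 305.6] bbox 150 167 298 316 278
cap 0.52 [236.5 305.2] bbox 222 243 297 315 338
clamp 0.9 [190.9 302.9] bbox 165 220 270 331 2070
clamp 0.87 [149.3 330.8] bbox 118 173 294 353 1631
valve_a 0.61 [204.6 252.4] bbox 194 209 245 252 105
valve_a 0.58 [229.6 242.5] bbox 224 241 241 248 124
mug 0.91 [263.  370.5] bbox 239 288 352 394 1638
dial_hub 0.7 [293.9 258.8] bbox 282 300 250 271 331
top
ring 0.47 [174.4 354.7] bbox 158 181 335 360 134
cap 0.9 [209.  198.5] bbox 199 217 188 209 323
cap 0.76 [155.7 222.8] bbox 149 166 211 229 267
cap 0.68 [195.5 160.3] bbox 190 204 152 170 229
clamp 0.59 [282.  156.5] bbox 249 321 130 180 2148
valve_a 0.56 [211.7 263.6] bbox 206 212 259 266 51
valve_a 0.48 [164.6 273.7] bbox 162 170 272 279 55
mug 0.85 [ 99.7 180.8] bbox 82 118 160 198 1047
dial_hub 0.57 [107.4 274.5] bbox 99 114 266 283 224
```

View pics/crop1.png

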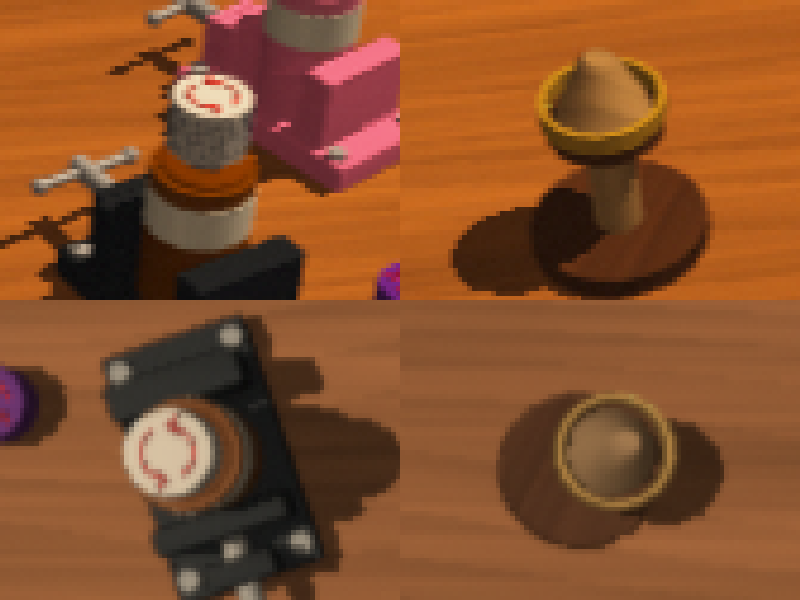

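```bash
python3 - <<'E'
from m import *
s=manip.grab_frame('scene');t=manip.grab_frame('top')
o=.5
for n,ps,pt,z in [('cap',(153.3-o,307.7-o),(207.6-o,198.4-o),.156),('ring',(213.5-o,168.4-o),(170-o,348.1-o),.097)]:
    print(n,atz(s,ps,z),atz(t,pt,z),tri([s,t],[ps,pt]))
for n,ps,pt,z in [('valve1',(201,249),(209,262),.03),('valve2',(232.5,244.5),(166,275),.03),('mug',(262,370),(97,181),.04),('hub',(292,260.5),(107,275),.01)]:
    print(n,atz(s,ps,z),atz(t,pt,z))
# clamp axis: screw end & foot corners in top
for rc in [(250,219)]: print('screw',atz(t,rc,.04))
# corner bolts (crop px)
for x,y in [(232,334),(300,540),(118,370),(187,578),(105,355),(325,555)]:
    print('bolt',atz(t,(176+(y-300)/4.6875-.5,163+x/4.762-.5),.015))
E
```

```text
cap [0.46068005 0.16649703 0.156     ] [0.46410514 0.16571539 0.156     ] [0.46403275 0.16524944 0.15828777]
ring [ 0.56154406 -0.19282616  0.097     ] [ 0.56178114 -0.1930847   0.097     ] [ 0.5617635  -0.19292124  0.09722349]
valve1 [0.4728774 0.0157507 0.03     ] [0.46377712 0.0178573  0.03      ]
valve2 [ 0.58823804 -0.01860076  0.03      ] [ 0.57894082 -0.01601804  0.03      ]
mug [0.74251216 0.2362404  0.04      ] [0.76364887 0.23890203 0.04      ]
hub [ 0.75484848 -0.01558965  0.01      ] [ 0.74647903 -0.01595019  0.01      ]
screw [0.35593379 0.12901568 0.04      ]
bolt [0.53406233 0.15627128 0.015     ]
bolt [0.41573999 0.11554902 0.015     ]
bolt [0.5126356  0.22099274 0.015     ]
bolt [0.39346995 0.17903099 0.015     ]
bolt [0.52129137 0.22864623 0.015     ]
bolt [0.40733136 0.10129678 0.015     ]
```

The crops show the white cap (two red arrows) on the amber bottle in the dark clamp. The brass ring sits round the wooden peg, with its top centre near [213,168] in scene and [170,348] in top. My choices hold. I'll move to hover over the ring.

Call:
servo_tool(series=[30, 43, 0, 0, 0, 0, 0, 75, 107, 0, 0, 0, 0, 0, 120, 170, 0, 0, 0, 0, 0, 165, 234, 0, 0, 0, 0, 0, 210, 298, 0, 0, 0, 0, 0, 250, 355, 0, 0, 0, 0, 0, 280, 397, -10, 0, 0, 0, 0, 303, 430, -18, 0, 0, 0, 0, 303, 430, -18, 0, 0, 0, 0, 303, 430, -18, 0, 0, 0, 0])

```text
t: 3.15
ee_pos: [0.5631, -0.1911, 0.2207]
tool_rot: [3.141, -0.001, -2.744]
wrist_force: [-0.1, -0.4, -0.2]
width: 0.0854
```

```bash
cat >> h.py <<'E'
def T_tool(s):
    from scipy.spatial.transform import Rotation as Ro
    T=np.eye(4);T[:3,:3]=Ro.from_euler('xyz',s['tool_rot']).as_matrix();T[:3,3]=s['ee_pos'];return T
def wrist():
    s=manip.observe(); f=manip.grab_frame('wrist')
    T=T_tool(s)@np.array(f['hand_eye']); f['R']=T[:3,:3].T; f['t']=-T[:3,:3].T@T[:3,3]; return s,f
E
python3 - <<'E'
from m import *
s,f=wrist(); save(f,'w1'); print(s['q'],s['ee_pos'],s['tool_rot'],s['width'])
print(f['hand_eye'],f['intrinsics'])
print('pred ring', proj(f,[.5617,-.193,.097]))
for o in manip.outline_of(f,'ring'):
    ys,xs=np.nonzero(o['pixels']);print(o['conf'],o['location'],ys.min(),ys.max(),xs.min(),xs.max())
g=manip.grab_frame('scene'); save(g,'s1')
E
```

```text
[ 1.19016443e-03  2.40935055e-01 -1.98059732e-01 -1.67837558e-04
 -1.13253696e+00 -1.17476740e+00] [ 0.56313488 -0.19107439  0.22065011] [ 3.14116879e+00 -6.19901393e-04 -2.74444471e+00] 0.08544101153329706
[[ 7.57380472e-05 -9.61912572e-01 -2.73357271e-01  6.76963315e-02]
 [ 9.99999934e-01 -2.42293978e-05  3.62326578e-04 -3.87030255e-04]
 [-3.55149773e-04 -2.73357280e-01  9.61912507e-01 -1.34104016e-01]
 [ 0.00000000e+00  0.00000000e+00  0.00000000e+00  1.00000000e+00]] [[294.78021714   0.         256.76551081]
 [  0.         294.78021714 191.24846726]
 [  0.           0.           1.        ]]
pred ring (np.float64(183.20354347678813), np.float64(255.67614023240515))
0.81 [201.1, 235.2] 150 216 220 288
```

View pics/w1.png

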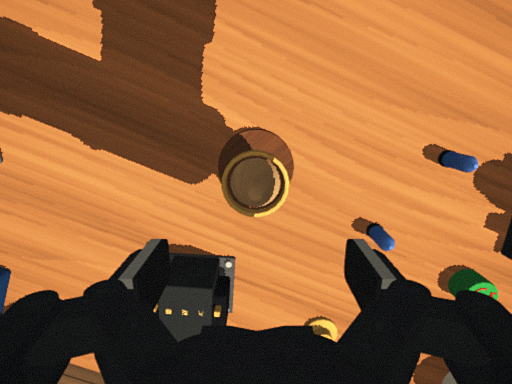

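View pics/s1.png

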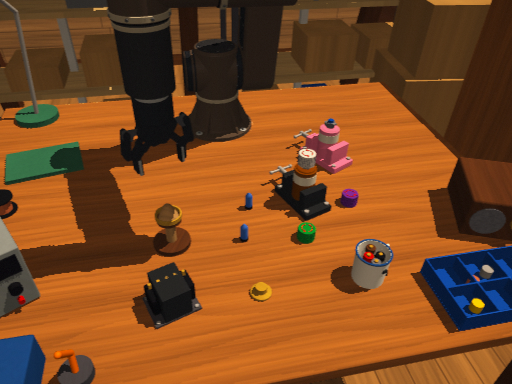

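```bash
python3 - <<'E'
from m import *
s=manip.observe();s,f=wrist();H=np.linalg.inv(np.array(f['hand_eye']));K=f['intrinsics']
for z in(-.03,-.02,-.01,-.005,0,.008):
    for x in (.011,-.011):
        c=H@[x,.0427,z,1];p=K@c[:3];print(z,x,np.round(p[:2]/p[2]))
c=cv2.resize(f['color'][220:320,320:430],(770,700),interpolation=cv2.INTER_NEAREST)[:600];cv2.imwrite('pics/tip.png',c[...,::-1])
E
```

```text
-0.03 0.011 [366. 258.]
-0.03 -0.011 [361. 306.]
-0.02 0.011 [358. 246.]
-0.02 -0.011 [353. 291.]
-0.01 0.011 [351. 236.]
-0.01 -0.011 [347. 279.]
-0.005 0.011 [348. 232.]
-0.005 -0.011 [344. 273.]
0 0.011 [345. 228.]
0 -0.011 [341. 268.]
0.008 0.011 [340. 222.]
0.008 -0.011 [337. 260.]
```

View pics/tip.png

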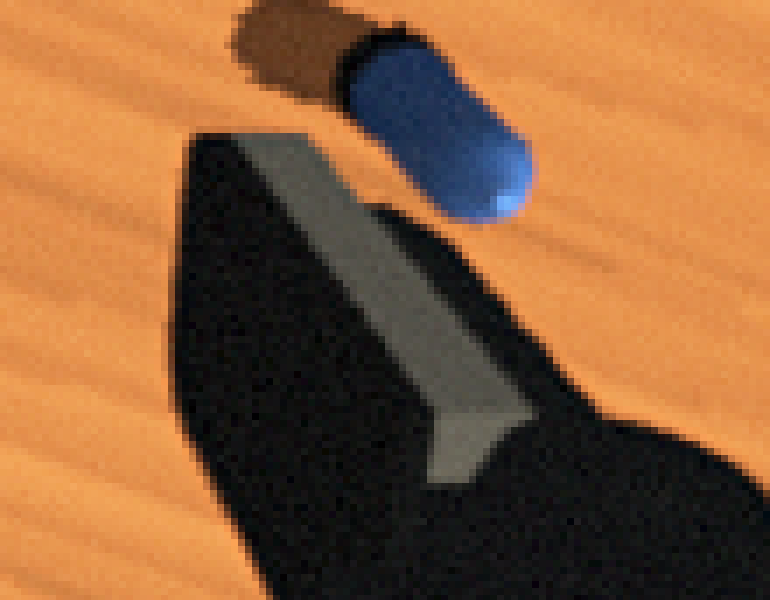

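```bash
python3 -c "
from m import *
s=manip.observe();print(s['t'],s['ee_pos'],s['tool_rot'])"
```

```text
3.35 [ 0.56158997 -0.19396696  0.22154089] [-3.14144530e+00  1.44684891e-04 -2.74847374e+00]
```

Call:
servo_tool(series=[0, 0, -25, 0, 0, 0, 0, 0, 0, -60, 0, 0, 0, 0, 0, 0, -95, 0, 0, 0, 0, 0, 0, -122, 0, 0, 0, 0, 0, 0, -135, 0, 0, 0, 0, 0, 0, -142, 0, 0, 0, 0, 0, 0, -142, 0, 0, 0, 0, 0, 0, -142, 0, 0, 0, 0], force=25)

```text
t: 4.35
ee_pos: [0.5626, -0.1934, 0.0803]
tool_rot: [-3.141, 0.001, -2.748]
wrist_force: [-0.2, -0.3, -0.6]
width: 0.0849
```

```bash
python3 - <<'E'
from m import *
s,f=wrist(); save(f,'w2'); print(s['t'],s['ee_pos'],s['wrist_force'])
g=manip.grab_frame('scene'); c=cv2.resize(g['color'][170:260,110:230],(800,600),interpolation=cv2.INTER_CUBIC);cv2.imwrite('pics/s2.png',c[...,::-1])
E
```

```text
4.35 [ 0.56261777 -0.19344849  0.0803328 ] [-0.20954818 -0.31386601 -0.63238231]
```

View pics/w2.png

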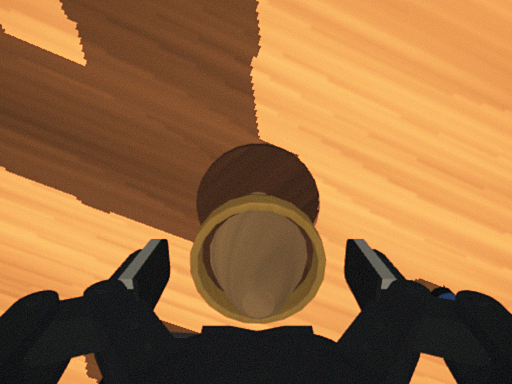

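View pics/s2.png

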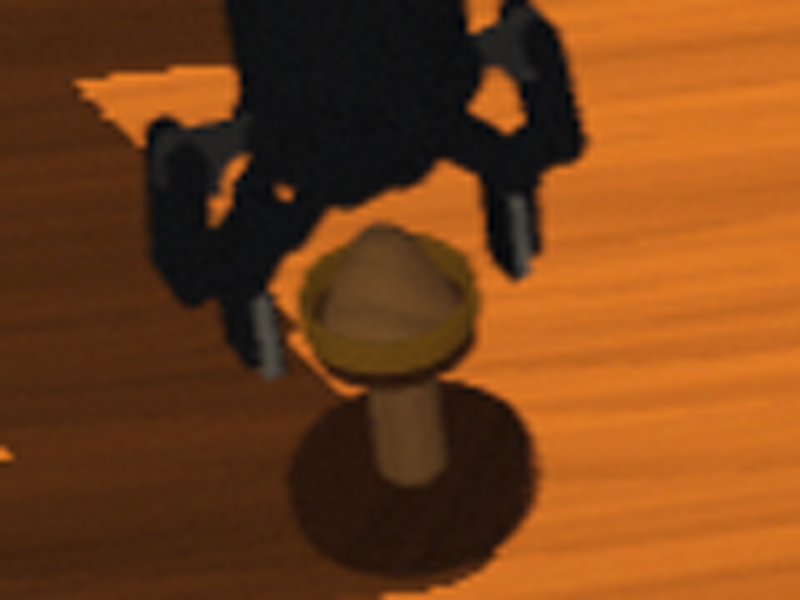

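The wrist view shows the ring at column 258, midway between the pads (168 and 346). I'll lower 2 mm and close.

Call:
servo_tool(series=[0, 0, -2, 0, 0, 0, 0, 0, 0, -2, 0, 0, 0, 120, 0, 0, -2, 0, 0, 0, 120, 0, 0, -2, 0, 0, 0, 120, 0, 0, -2, 0, 0, 0, 120, 0, 0, -2, 0, 0, 0, 120], force=25)

```text
t: 5.2
ee_pos: [0.562, -0.1933, 0.0776]
tool_rot: [-3.141, 0.0, -2.748]
wrist_force: [-0.5, 0.5, 5.8]
width: 0.0608
```

```bash
python3 - <<'E'
from m import *
s,f=wrist(); save(f,'w3'); print(s['t'],s['ee_pos'],s['wrist_force'],s['width'])
g=manip.grab_frame('scene'); c=cv2.resize(g['color'][170:260,110:230],(800,600),interpolation=cv2.INTER_CUBIC);cv2.imwrite('pics/s3.png',c[...,::-1])
E
```

```text
5.2 [ 0.56204715 -0.19330447  0.07762003] [-0.5146107   0.47351992  5.8383543 ] 0.06079604392493078
```

View pics/w3.png

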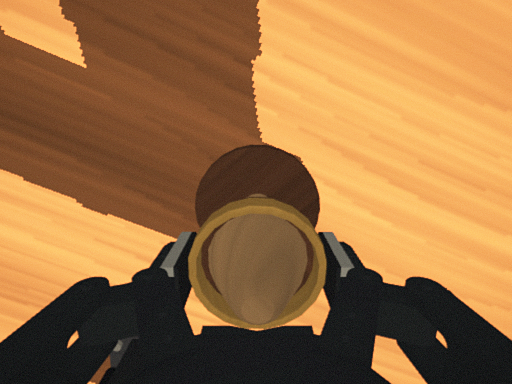

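View pics/s3.png

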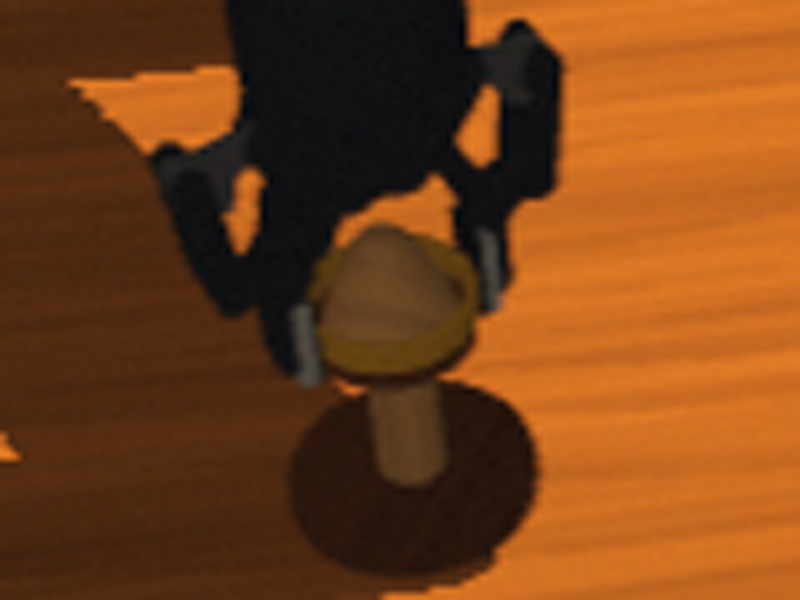

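Call:
servo_tool(series=[0, 0, 4, 0, 0, 0, 120, 0, 0, 15, 0, 0, 0, 120, 0, 0, 35, 0, 0, 0, 120, 0, 0, 60, 0, 0, 0, 120, 0, 0, 85, 0, 0, 0, 120, 0, 0, 102, 0, 0, 0, 120, 0, 0, 110, 0, 0, 0, 120, 0, 0, 110, 0, 0, 0, 120, 0, 0, 110, 0, 0, 0, 120])

```text
t: 6.42
ee_pos: [0.5615, -0.1932, 0.1863]
tool_rot: [3.141, -0.001, -2.748]
wrist_force: [-1.4, -1.0, -0.9]
width: 0.0606
```

```bash
python3 - <<'E'
from m import *
s,f=wrist(); save(f,'w4'); print(s['t'],s['ee_pos'],s['wrist_force'],s['width'])
g=manip.grab_frame('scene'); c=cv2.resize(g['color'][110:230,90:250],(800,600),interpolation=cv2.INTER_CUBIC);cv2.imwrite('pics/s4.png',c[...,::-1])
E
```

```text
6.425 [ 0.56145187 -0.19319503  0.18629079] [-1.35656273 -1.0105041  -0.92925777] 0.06058960606822287
```

View pics/w4.png

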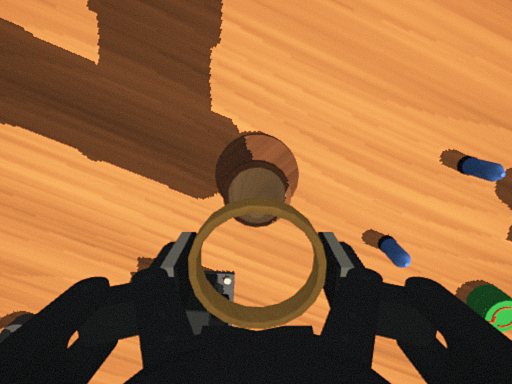

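View pics/s4.png

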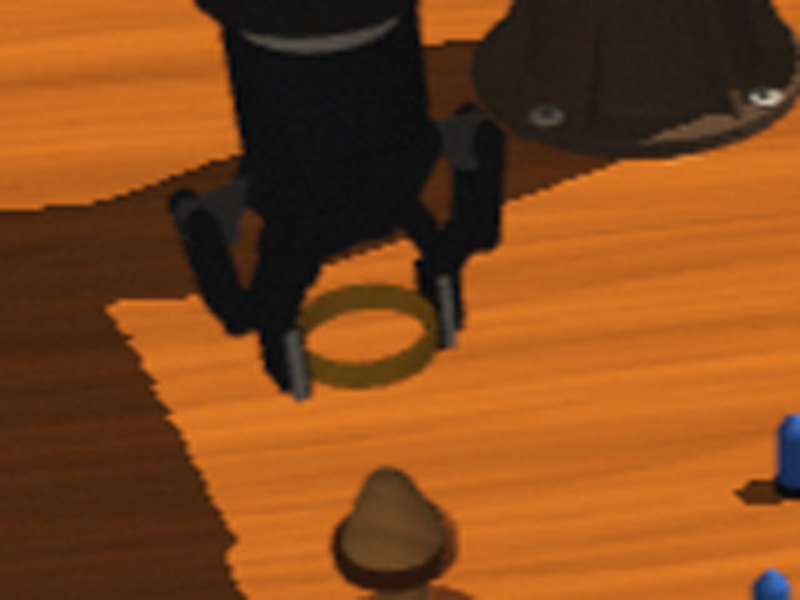

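```bash
python3 - <<'E'
from m import *
f=manip.grab_frame('wrist');H=np.linalg.inv(np.array(f['hand_eye']));K=f['intrinsics']
hsv=cv2.cvtColor(f['color'],cv2.COLOR_RGB2HSV)
m=cv2.inRange(hsv,(18,110,60),(32,255,200)); m[:195]=0;m[335:]=0;m[:,:185]=0;m[:,332:]=0
ys,xs=np.nonzero(m);print(ys.min(),ys.max(),xs.min(),xs.max(),len(ys))
cv2.imwrite('pics/m4.png',m)
def ext(x,y,z,r=.031):
    a=np.linspace(0,2*np.pi,200);P=np.stack([x+r*np.cos(a),y+r*np.sin(a),0*a+z,0*a+1]);p=K@(H@P)[:3];p=p[:2]/p[2];return np.round([p[1].min(),p[1].max(),p[0].min(),p[0].max()],1)
for z in(-.0215,-.0195,-.0175):
  for x in(-.002,-.001,0,.001,.002): print(z,x,ext(x,0,z))
E
```

```text
195 327 188 326 4158
-0.0215 -0.002 [207.2 334.6 185.6 329.4]
-0.0215 -0.001 [204.9 332.8 185.5 329.6]
-0.0215 0 [202.5 331.  185.3 329.8]
-0.0215 0.001 [200.1 329.2 185.2 329.9]
-0.0215 0.002 [197.7 327.4 185.  330.1]
-0.0195 -0.002 [205.6 331.5 186.7 328.4]
-0.0195 -0.001 [203.3 329.7 186.6 328.5]
-0.0195 0 [201.  327.9 186.4 328.7]
-0.0195 0.001 [198.6 326.1 186.3 328.8]
-0.0195 0.002 [196.3 324.3 186.1 329. ]
-0.0175 -0.002 [204.1 328.4 187.7 327.3]
-0.0175 -0.001 [201.8 326.6 187.6 327.4]
-0.0175 0 [199.5 324.8 187.4 327.6]
-0.0175 0.001 [197.2 323.1 187.3 327.7]
-0.0175 0.002 [194.9 321.3 187.1 327.9]
```

View pics/m4.png

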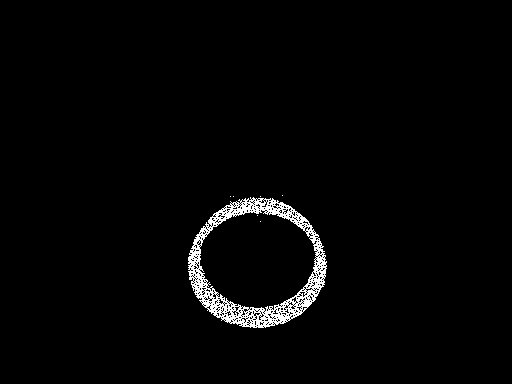

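Call:
servo_tool(series=[-5, 18, 0, 0, 0, 0, 120, -16, 59, 0, 0, 0, 0, 120, -29, 106, 0, 0, 0, 0, 120, -42, 153, 0, 0, 0, 0, 120, -55, 200, 0, 0, 0, 0, 120, -68, 247, 0, 0, 0, 0, 120, -80, 293, 0, 0, 0, 0, 120, -90, 330, 0, 0, 0, 0, 120, -96, 352, 0, 0, 0, 0, 120, -98, 359, 0, 0, 0, 0, 120, -98, 359, 0, 0, 0, 0, 120, -98, 359, 0, 0, 0, 0, 120])

```text
t: 8.07
ee_pos: [0.4639, 0.1651, 0.1872]
tool_rot: [-3.142, -0.0, -2.748]
wrist_force: [-0.5, 0.1, 0.0]
width: 0.0607
```

```bash
python3 - <<'E'
from m import *
s,f=wrist(); save(f,'w5'); print(s['t'],s['q'],s['ee_pos'],s['wrist_force'],s['width'])
g=manip.grab_frame('scene'); c=cv2.resize(g['color'][100:220,220:380],(800,600),interpolation=cv2.INTER_CUBIC);cv2.imwrite('pics/s5.png',c[...,::-1])
print([b for b in manip.boxes_of(f,'cap')], proj(f,[.464,.166,.156]))
E
```

```text
8.075 [ 7.41936264e-01  9.98569137e-02 -4.56633240e-01 -1.44646978e-06
 -1.01457317e+00 -1.91952174e+00] [0.46392394 0.16506763 0.18722509] [-0.45218584  0.08549138  0.04828129] 0.06065107144019904
[{'location': [238.1, 352.5], 'conf': 0.97}, {'location': [225.3, 260.2], 'conf': 0.74}, {'location': [265.2, 202.6], 'conf': 0.63}] (np.float64(225.0015997136883), np.float64(258.67649510871524))
```

View pics/w5.png

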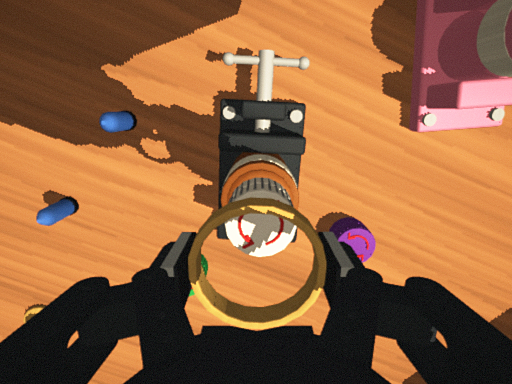

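View pics/s5.png

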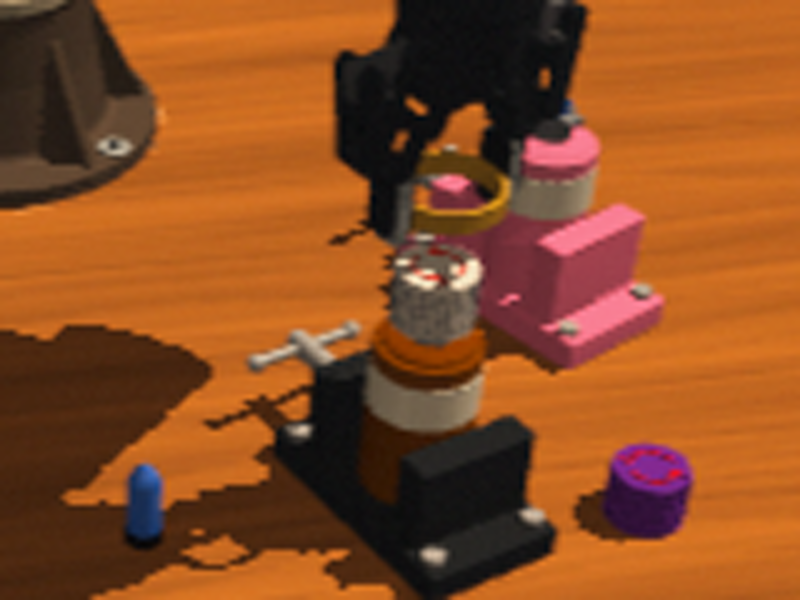

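```bash
python3 - <<'E'
from m import *
s,f=wrist()
def ext(x,y,z,r):
    a=np.linspace(0,2*np.pi,200);P=np.array([proj(f,[x+r*np.cos(b),y+r*np.sin(b),z]) for b in a]);return np.round([P[:,0].min(),P[:,0].max(),P[:,1].min(),P[:,1].max()],1)
print(s['ee_pos'])
f2=f
print('cap',ext(.464,.166,.156,.022)); print('shoulder edge',ext(.464,.166,.110,.030))
c=cv2.resize(f['color'][140:270,190:340],(800,600),interpolation=cv2.INTER_NEAREST)
# overlay
for (z,r,col) in [(.156,.022,(0,255,0)),(.110,.030,(0,0,255))]:
    P=np.array([proj(f,[.464+r*np.cos(b),.166+r*np.sin(b),z]) for b in np.linspace(0,2*np.pi,100)])
    Q=np.stack([(P[:,1]-190+.5)*800/150,(P[:,0]-140+.5)*600/130],1).astype(np.int32)
    cv2.polylines(c,[Q],True,col,1)
cv2.imwrite('pics/c5.png',c[...,::-1])
E
```

```text
[0.46411103 0.16501363 0.18727279]
cap [189.6 257.6 222.4 295.4]
shoulder edge [161.9 238.  218.6 298.3]
```

View pics/c5.png

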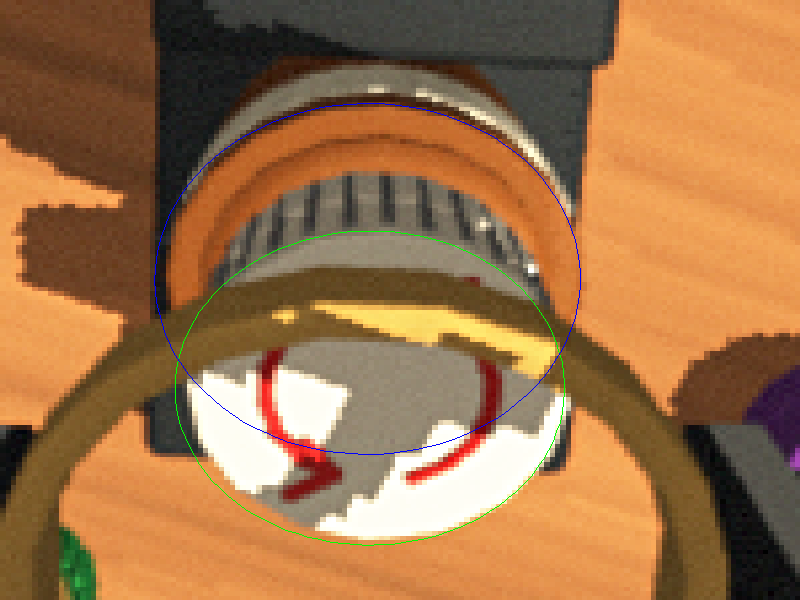

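The cap top sits about 2 mm to tool +y of the ring axis, so I'll correct by (-1, +2) mm and lower part of the way.

Call:
servo_tool(series=[-1, 2, 0, 0, 0, 0, 120, -1, 2, -8, 0, 0, 0, 120, -1, 2, -20, 0, 0, 0, 120, -1, 2, -35, 0, 0, 0, 120, -1, 2, -50, 0, 0, 0, 120, -1, 2, -62, 0, 0, 0, 120, -1, 2, -68, 0, 0, 0, 120, -1, 2, -68, 0, 0, 0, 120, -1, 2, -68, 0, 0, 0, 120])

```text
t: 9.4
ee_pos: [0.4633, 0.1679, 0.1197]
tool_rot: [3.141, 0.001, -2.748]
wrist_force: [0.4, -0.3, -0.4]
width: 0.0604
```

```bash
python3 - <<'E'
from m import *
s,f=wrist(); print(s['t'],s['ee_pos'],s['wrist_force'],s['width'])
g=manip.grab_frame('scene'); c=cv2.resize(g['color'][120:210,250:370],(800,600),interpolation=cv2.INTER_CUBIC);cv2.imwrite('pics/s6.png',c[...,::-1])
c=cv2.resize(f['color'][140:365,150:380],(800,600),interpolation=cv2.INTER_CUBIC);cv2.imwrite('pics/w6.png',c[...,::-1])
E
```

```text
9.4 [0.4632628  0.16787812 0.11969675] [ 0.37266297 -0.31782724 -0.42610245] 0.06040711338679398
```

View pics/w6.png

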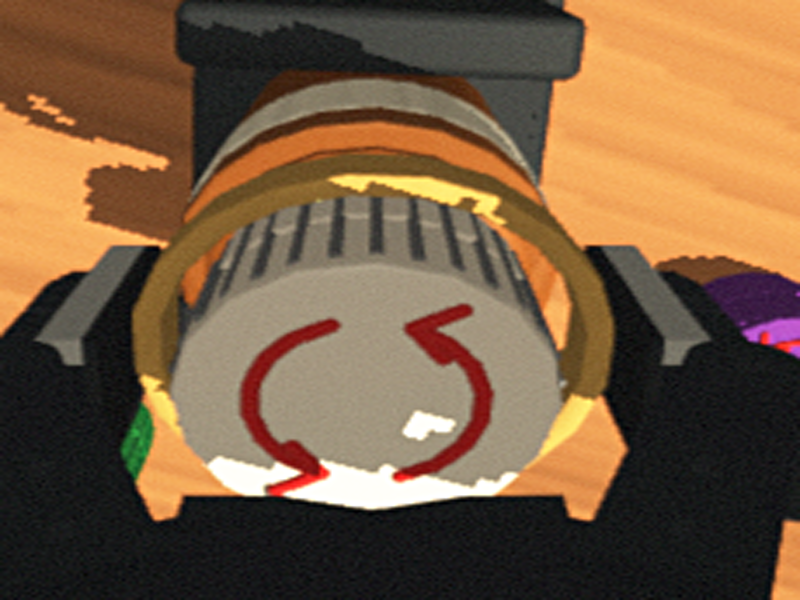

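View pics/s6.png

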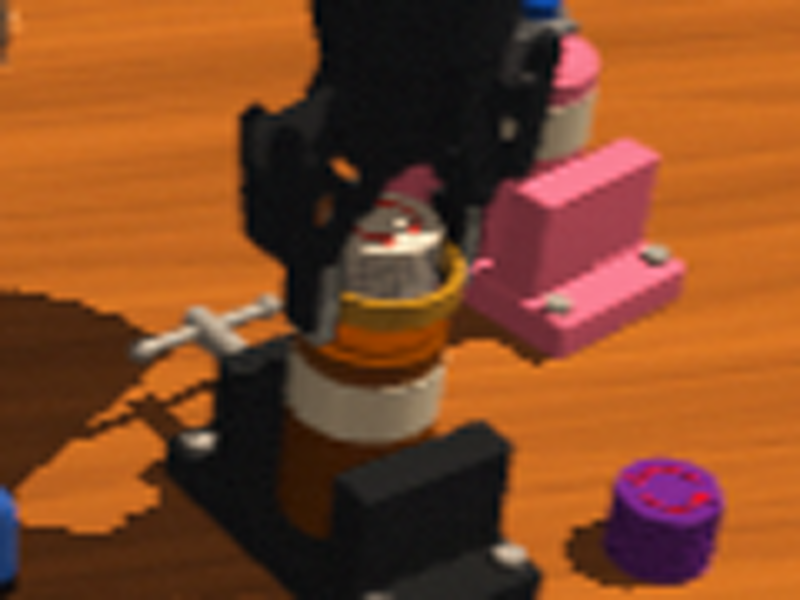

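Call:
servo_tool(series=[0, 0, -4, 0, 0, 0, 120, 0, 0, -8, 0, 0, 0, 120, 0, 0, -11, 0, 0, 0, 120, 0, 0, -14, 0, 0, 0, 120, 0, 0, -15, 0, 0, 0, 120, 0, 0, -15, 0, 0, 0, 120])

```text
t: 10.25
ee_pos: [0.4629, 0.1675, 0.1041]
tool_rot: [-3.141, -0.0, -2.748]
wrist_force: [0.9, -1.1, -1.5]
width: 0.0608
```

```bash
python3 - <<'E'
from m import *
s,f=wrist(); print(s['t'],s['ee_pos'],s['wrist_force'],s['width'])
g=manip.grab_frame('scene'); c=cv2.resize(g['color'][120:210,250:370],(800,600),interpolation=cv2.INTER_CUBIC);cv2.imwrite('pics/s7.png',c[...,::-1])
c=cv2.resize(f['color'][140:365,150:380],(800,600),interpolation=cv2.INTER_CUBIC);cv2.imwrite('pics/w7.png',c[...,::-1])
E
```

```text
10.25 [0.46288201 0.16752046 0.10412792] [ 0.86712363 -1.05702376 -1.53231925] 0.060751113009709735
```

View pics/w7.png

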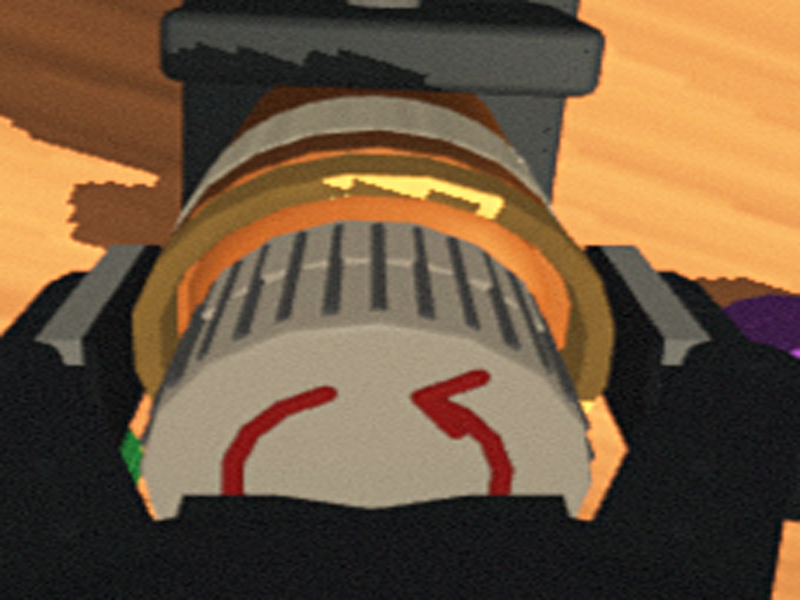

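View pics/s7.png

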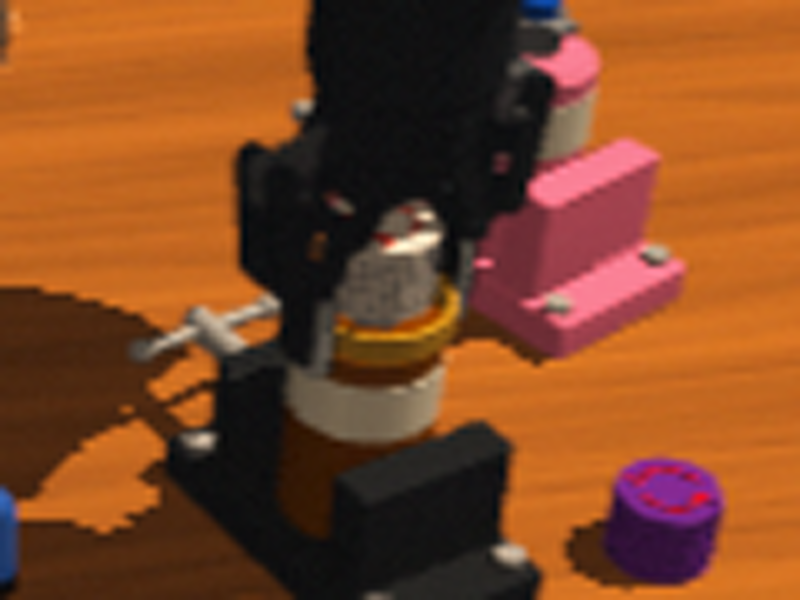

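Call:
servo_tool(series=[0, 0, -1, 0, 0, 0, 120, 0, 0, -2, 0, 0, 0, 120, 0, 0, -2, 0, 0, 0, 120])

```text
t: 10.72
ee_pos: [0.4632, 0.1677, 0.1026]
tool_rot: [-3.141, 0.0, -2.748]
wrist_force: [0.5, -3.4, 3.3]
width: 0.0605
```

Call:
servo_tool(series=[0, 0, -2, 0, 0, 0, 0, 0, 0, -2, 0, 0, 0, 0, 0, 0, -2, 0, 0, 0, 0, 0, 0, -2, 0, 0, 0, 0, 0, 0, -2, 0, 0, 0, 0])

```text
t: 11.35
ee_pos: [0.463, 0.1677, 0.1003]
tool_rot: [3.142, 0.0, -2.748]
wrist_force: [-0.1, -0.4, 0.8]
width: 0.0853
```

```bash
python3 - <<'E'
from m import *
s,f=wrist(); print(s['t'],s['ee_pos'],s['wrist_force'],s['width'])
g=manip.grab_frame('scene'); c=cv2.resize(g['color'][120:210,250:370],(800,600),interpolation=cv2.INTER_CUBIC);cv2.imwrite('pics/s8.png',c[...,::-1])
c=cv2.resize(f['color'][140:365,150:380],(800,600),interpolation=cv2.INTER_CUBIC);cv2.imwrite('pics/w8.png',c[...,::-1])
E
```

```text
11.35 [0.46296357 0.16772929 0.10029096] [-0.05161203 -0.39678937  0.80832808] 0.08527333278614713
```

View pics/w8.png

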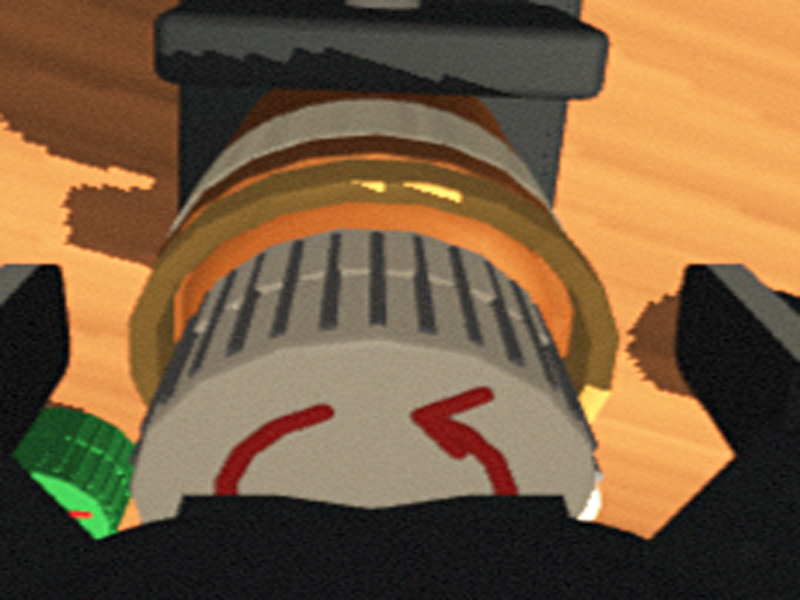

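View pics/s8.png

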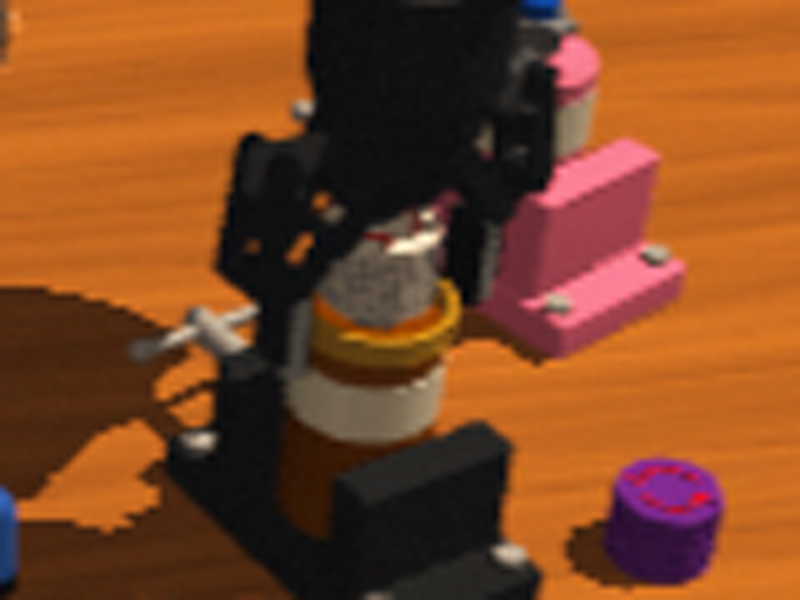

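Call:
servo_tool(series=[0, 0, 8, 0, 0, 0, 0, 0, 0, 28, 0, 0, 0, 0, 0, 0, 55, 0, 0, 0, 0, 0, 0, 80, 0, 0, 0, 0, 0, 0, 95, 0, 0, 0, 0, 0, 0, 100, 0, 0, 0, 0, 0, 0, 100, 0, 0, 0, 0, 0, 0, 100, 0, 0, 0, 0])

```text
t: 12.45
ee_pos: [0.4625, 0.1674, 0.1994]
tool_rot: [-3.141, -0.002, -2.748]
wrist_force: [-0.2, 0.4, 0.6]
width: 0.0854
```

```bash
python3 - <<'E'
from m import *
s,f=wrist(); print(s['t'],s['ee_pos'],s['tool_rot'],s['wrist_force'],s['width'])
g=manip.grab_frame('scene'); c=cv2.resize(g['color'][120:210,250:370],(800,600),interpolation=cv2.INTER_CUBIC);cv2.imwrite('pics/s9.png',c[...,::-1])
cx,cy=.463,.1677
c=cv2.resize(f['color'][130:280,170:370],(800,600),interpolation=cv2.INTER_NEAREST)
for (z,r,col) in [(.156,.022,(0,255,0)),(.122,.031,(0,0,255)),(.122,.027,(0,0,255))]:
    P=np.array([proj(f,[cx+r*np.cos(b),cy+r*np.sin(b),z]) for b in np.linspace(0,2*np.pi,100)])
    Q=np.stack([(P[:,1]-170+.5)*4,(P[:,0]-130+.5)*4],1).astype(np.int32)
    cv2.polylines(c,[Q],True,col,1)
cv2.imwrite('pics/w9.png',c[...,::-1])
E
```

```text
12.45 [0.462538   0.16739592 0.19938277] [-3.14126928e+00 -1.57755224e-03 -2.74795848e+00] [-0.22757417  0.43030602  0.56513355] 0.08544020304109981
```

View pics/w9.png

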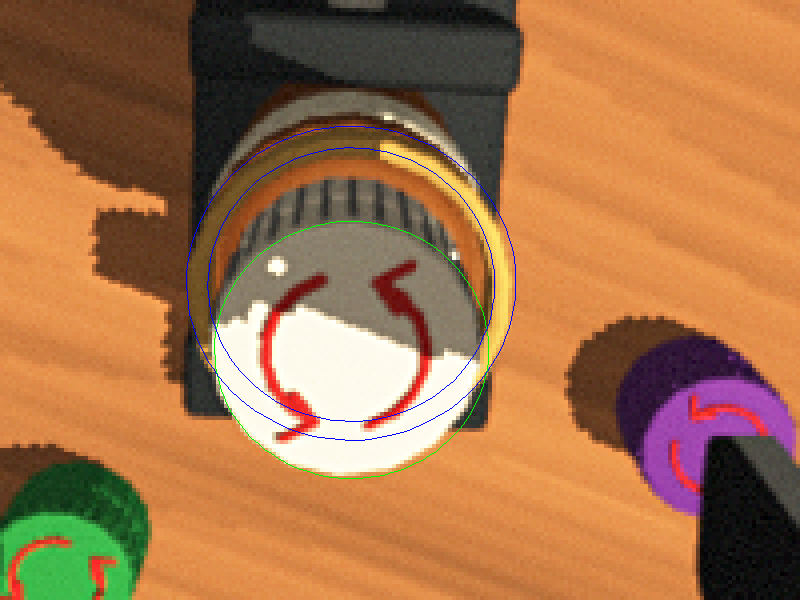

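View pics/s9.png

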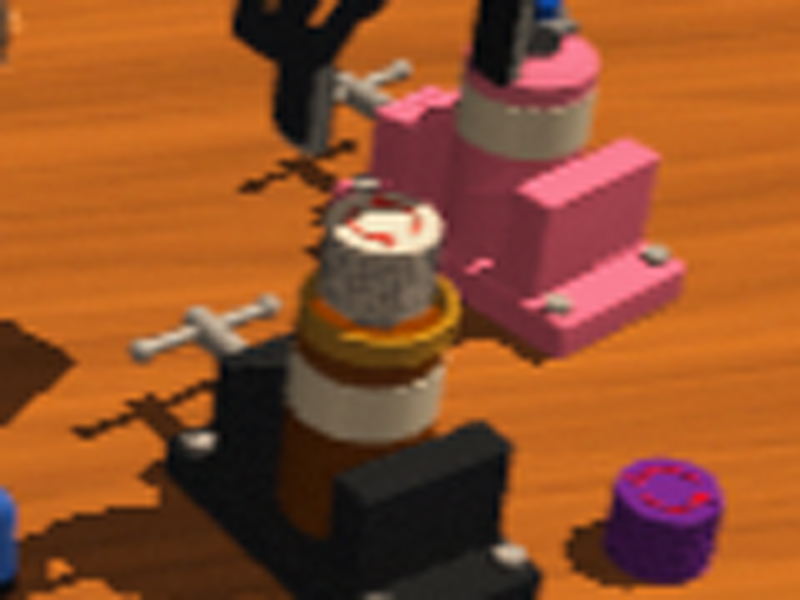

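The ring lies flat: its outer edge is at 190..516 in the crop against a predicted 187..516, and its top edge also matches. The cap is on the tool axis to within about 0.5 mm. I'll descend to grip the cap's upper part.

Call:
servo_tool(series=[0, 0, -12, 0, 0, 0, 0, 0, 0, -30, 0, 0, 0, 0, 0, 0, -48, 0, 0, 0, 0, 0, 0, -57, 0, 0, 0, 0, 0, 0, -60, 0, 0, 0, 0, 0, 0, -60, 0, 0, 0, 0, 0, 0, -60, 0, 0, 0, 150, 0, 0, -60, 0, 0, 0, 200, 0, 0, -60, 0, 0, 0, 200, 0, 0, -60, 0, 0, 0, 200, 0, 0, -60, 0, 0, 0, 200, 0, 0, -60, 0, 0, 0, 200], force=40)

```text
t: 14.05
ee_pos: [0.4632, 0.1677, 0.141]
tool_rot: [-3.142, 0.001, -2.748]
wrist_force: [-1.5, -0.8, 5.1]
width: 0.0427
```

```bash
python3 - <<'E'
from m import *
s,f=wrist(); print(s['t'],s['ee_pos'],s['tool_rot'],s['wrist_force'],s['width'])
g=manip.grab_frame('scene'); c=cv2.resize(g['color'][120:210,250:370],(800,600),interpolation=cv2.INTER_CUBIC);cv2.imwrite('pics/s10.png',c[...,::-1])
save(f,'w10')
E
```

```text
14.05 [0.4631824  0.16771733 0.14097061] [-3.14156563e+00  7.52744232e-04 -2.74756836e+00] [-1.50396748 -0.84644183  5.05291336] 0.042702065608880145
```

View pics/s10.png

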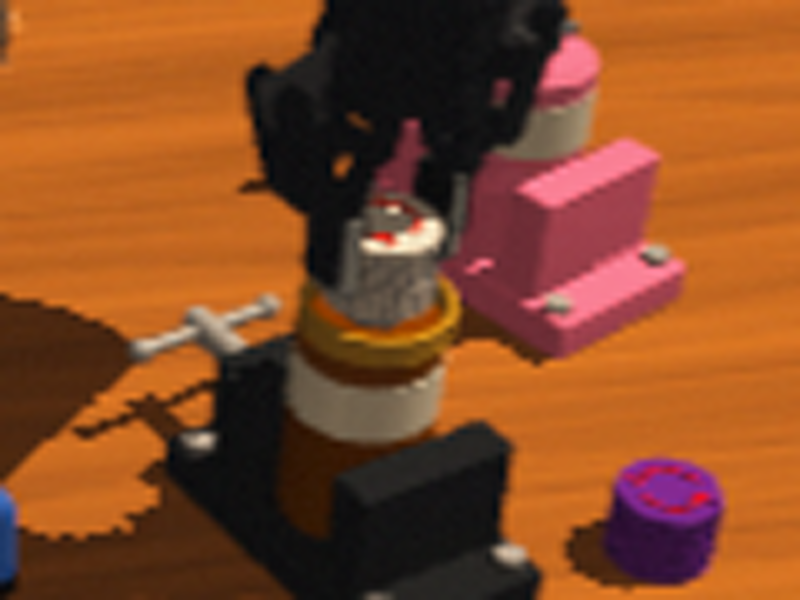

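View pics/w10.png

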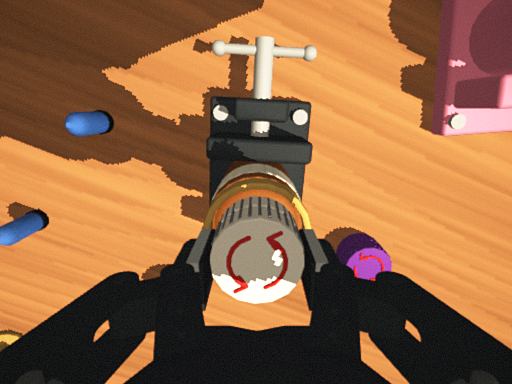

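Call:
servo_tool(series=[0, 0, -2, 0, 0, 0, 200, 0, 0, -4, 0, 0, 0, 200, 0, 0, -5, 0, 0, 0, 200, 0, 0, -6, 0, 0, 0, 200, 0, 0, -6, 0, 0, 0, 200])

```text
t: 14.78
ee_pos: [0.4632, 0.1677, 0.1354]
tool_rot: [-3.141, 0.001, -2.747]
wrist_force: [-3.9, -0.4, 10.3]
width: 0.0429
```

```bash
python3 - <<'E'
from m import *
s,f=wrist(); print(s['t'],s['ee_pos'],s['tool_rot'],s['wrist_force'],s['width'])
g=manip.grab_frame('scene'); c=cv2.resize(g['color'][120:210,250:370],(800,600),interpolation=cv2.INTER_CUBIC);cv2.imwrite('pics/s11.png',c[...,::-1])
E
```

```text
14.775 [0.46321689 0.16772912 0.13536653] [-3.14146464e+00  9.32924958e-04 -2.74735953e+00] [-3.90149478 -0.44038833 10.28050513] 0.0429000115259755
```

View pics/s11.png

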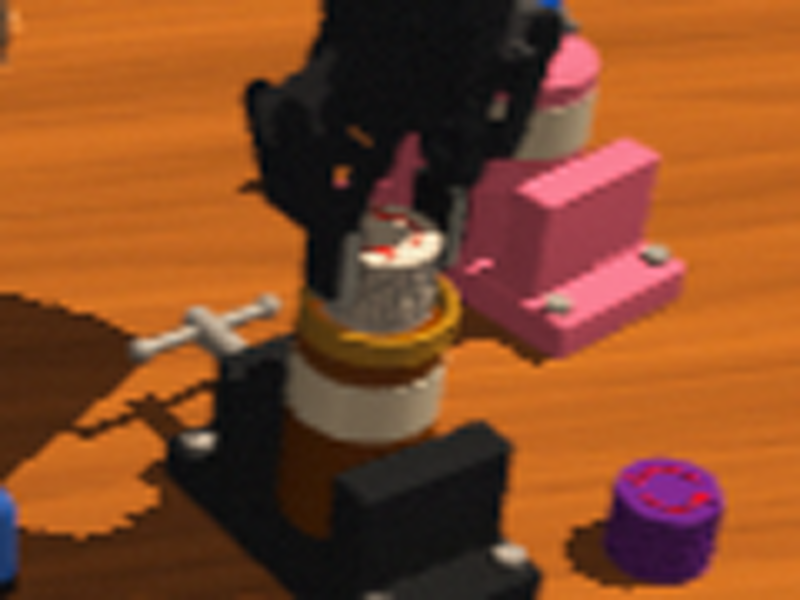

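Call:
servo_tool(series=[0, 0, -1, 0, 0, 0, 200, 0, 0, -1, 0, 0, 0, 200, 0, 0, -1, 0, 0, 5, 200, 0, 0, -1, 0, 0, 13, 200, 0, 0, -1, 0, 0, 21, 200, 0, 0, -1, 0, 0, 29, 200, 0, 0, -1, 0, 0, 37, 200, 0, 0, -1, 0, 0, 45, 200, 0, 0, -1, 0, 0, 53, 200, 0, 0, -1, 0, 0, 60, 200, 0, 0, -1, 0, 0, 62, 200, 0, 0, -1, 0, 0, 62, 200], force=60)

```text
t: 16.38
ee_pos: [0.4636, 0.1685, 0.1347]
tool_rot: [-3.14, 0.002, -1.665]
wrist_force: [-4.4, 2.1, 10.5]
width: 0.042
```

```bash
python3 - <<'E'
from m import *
s,f=wrist(); print(s['t'],s['ee_pos'],s['tool_rot'],s['wrist_force'],s['ft_torque'],s['width'])
g=manip.grab_frame('scene'); c=cv2.resize(g['color'][120:210,250:370],(800,600),interpolation=cv2.INTER_CUBIC);cv2.imwrite('pics/s12.png',c[...,::-1])
save(f,'w12')
E
```

```text
16.375 [0.46359744 0.16846297 0.13470049] [-3.13987066e+00  1.70998096e-03 -1.66462344e+00] [-4.44920796  2.06086558 10.53690232] [0.53301294 1.50116782 0.0074085 ] 0.04202960254742369
```

View pics/s12.png

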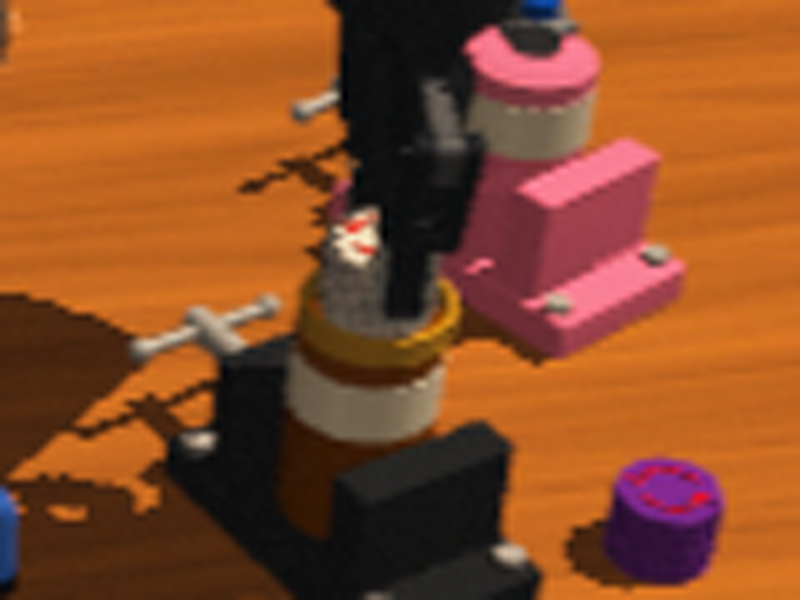

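View pics/w12.png

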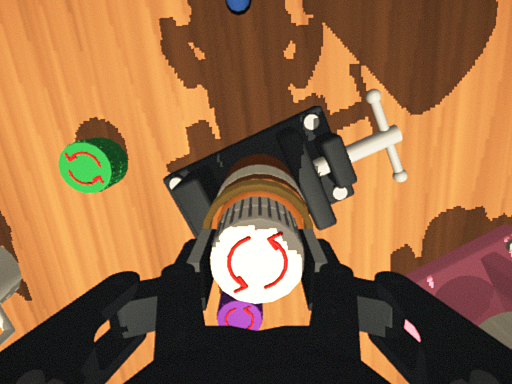

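The arrows hold the same place in the gripper view as before the twist, so the cap turned about 62° without slipping. Now I'll lift.

Call:
servo_tool(series=[0, 0, 4, 0, 0, 0, 200, 0, 0, 9, 0, 0, 0, 200, 0, 0, 17, 0, 0, 0, 200, 0, 0, 28, 0, 0, 0, 200, 0, 0, 42, 0, 0, 0, 200, 0, 0, 56, 0, 0, 0, 200, 0, 0, 64, 0, 0, 0, 200, 0, 0, 67, 0, 0, 0, 200, 0, 0, 67, 0, 0, 0, 200, 0, 0, 67, 0, 0, 0, 200, 0, 0, 67, 0, 0, 0, 200])

```text
t: 17.85
ee_pos: [0.4628, 0.1676, 0.1999]
tool_rot: [3.141, -0.001, -1.666]
wrist_force: [-0.4, 0.5, -0.1]
width: 0.0422
```

```bash
python3 - <<'E'
from m import *
s,f=wrist(); print(s['t'],s['ee_pos'],s['tool_rot'],s['wrist_force'],s['width'])
g=manip.grab_frame('scene'); c=cv2.resize(g['color'][90:210,230:390],(800,600),interpolation=cv2.INTER_CUBIC);cv2.imwrite('pics/s13.png',c[...,::-1]); save(g,'s13f')
save(f,'w13')
E
```

```text
17.85 [0.46278435 0.16755186 0.19987953] [ 3.14097766e+00 -5.85337145e-04 -1.66570493e+00] [-0.41139539  0.52347959 -0.08831706] 0.0421646280370416
```

View pics/s13.png

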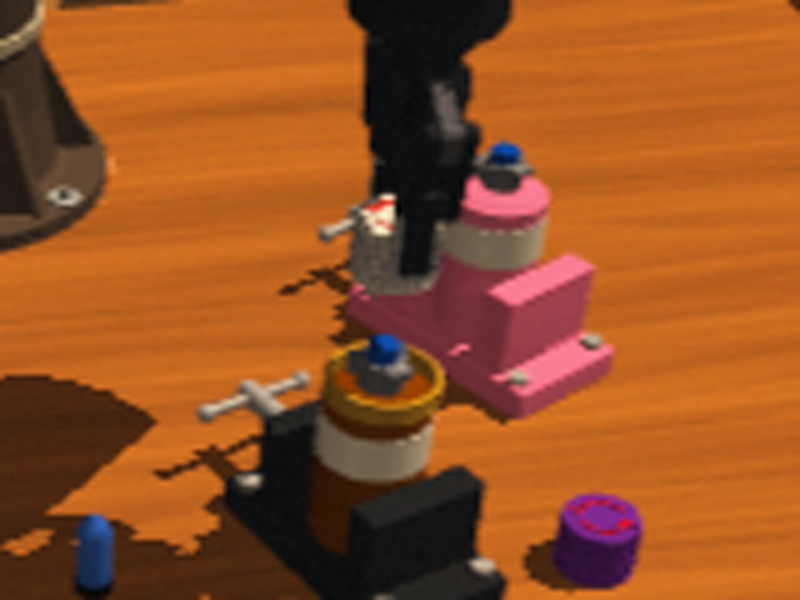

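View pics/w13.png

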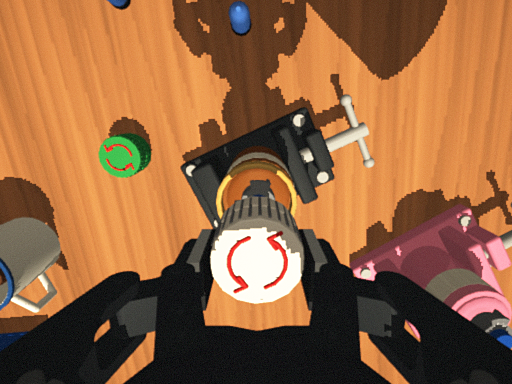

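View pics/s13f.png

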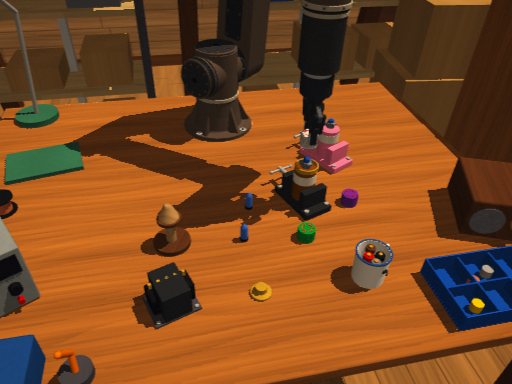

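The cap is off and level in the fingers, the ring is flat on the shoulder, and the other items look undisturbed. I'm handing in.

```bash
python3 -c "
from bench import manip
print(manip.job_done())"
```

```text
the job is handed in; nothing more can be done
None
```

I lifted the brass ring off the post, seated it on the bottle's shoulder and let go. I then pressed the white cap down until the wrist read about 10.5 N, turned it 62° counter-clockwise and lifted it about 65 mm straight up. I handed the job in at about 18 s, still holding the cap.

**Last checks:**
- **Ring:** it looks flat on the shoulder. After I let go, its outline matched the predicted seat to within about 1 mm.
- **Cap:** it is level and gripped at 42 mm opening, and the wrist force is near zero. Its arrows stayed in the same place relative to the gripper, so it didn't slip during the twist.
- **Other items:** the valves, dial hub and mug look unmoved in the last scene picture; I judged this by eye only.

No check failed or disagreed. `job_done()` gives no verdict, so I can't say how it was judged.

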